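Set the washing-machine dial four clicks on and press start

TASK

A washing-machine control panel lies on the repair table. With a fingertip, turn its large programme dial exactly four clicks clockwise (seen from above) from where it stands, by pushing the raised bar from the side without taking it between the fingers; then press the start key fully down and let it spring back. Do not lift or shove the panel, turn its small dial, or move the things lying about.

Things in the scene. Friction and masses are not known exactly. Their poses are not given: they have to be found in the camera images.
- panel: White washing-machine control panel, face up on two wooden bars; loose but heavy (3.2 kg, a light push does not shift it). 130 mm (its x) by 400 mm (y); flat face 60 mm above the table. Origin on the table under its centre, x to its far long edge, z up. In this frame the large dial is at (0, -100), the small dial at (-15, 30), the key at (-15, 150) mm. Turned up to 0.45 rad either way.
- dial (a joint): Angle (rad) of the large programme dial, growing clockwise from above. Eight click stops 0.419 rad (24 degrees) apart from 0 to 2.932, end stops 0.1 rad beyond. Starts at rest in the first, second or third. A spring ball pulls it into the nearer stop: past half-way it snaps on by itself, and it stays there when let go. Pushing over a click takes about 0.09 N m (3.6 N at 24 mm).
- dial_hub (a point): On the large dial's axis, at the top of its raised bar, 85 mm above the table. The dial is a grey disc 68 mm across, upper face 69 mm above the table, with a straight white bar 64 mm long, 10 mm wide, 16 mm high (69 to 85 mm above the table) across its middle. Frame turns with the dial: x along the bar to the pointer end. Nothing else within 60 mm stands above the panel face.
- dial_tip (a point): On the top of the bar, on its centre line, 30 mm from the dial's axis, at the pointer end (the half with a thin black line). At dial value 0 the pointer stands 84 degrees counter-clockwise (from above) of the panel's x axis. Eight short black marks on the face, one per stop, lie round the dial's far side.
- key (a joint): Travel of the start key in m: 0 when up, 0.005 when fully down; it springs back. About 1.5 N to begin, 4 N fully down.
- key_top (a point): Centre of the top face of the start key, a white rectangular key 32 mm (panel x) by 28 mm (panel y), its top 70 mm above the table when up, 10 mm above the panel face. It stands at the end of the panel away from the large dial.
- small_dial (a joint): Angle in rad of the small plain round dial (to be left alone), 0 at the start.
- small_dial_top (a point): Centre of the top of the small dial, 36 mm across, standing 15 mm above the panel face.
- cap: Bystander: loose black knob cap, 34 mm across, 18 mm high, lying on the panel face between small dial and key. Origin at the centre of its underside.
- driver: Bystander: screwdriver 180 mm long, 26 mm thick, orange handle, lying on the table in front of the panel (robot side). Origin under its middle.
- tub: Bystander: clear plastic bowl, 72 mm across, 50 mm high, on the table beyond the panel. Origin at the centre of its underside.
- can: Bystander: metal can, 52 mm across, 110 mm high, on the table beyond the panel, at the key's end. Origin at the centre of its underside.

How it is judged:
On the way, in this order (a step that is already met when the one before it is completed fails the run):
1. the large dial rests four clicks clockwise of where it started (distance of dial_tip from where it was at the start of the episode between 0.0406 and 0.0486 m and value of joint dial above 1.5 rad and value of joint key below 0.002 m), for 0.3 s.
2. the start key is pressed down (distance of dial_tip from where it was at the start of the episode between 0.0406 and 0.0486 m and value of joint dial above 1.5 rad and value of joint key above 0.004 m), for 0.04 s.
At the end, for the whole second after the job is handed in: The large dial is at rest in the stop four clicks (96 degrees) clockwise of its start (pointer point 40.6 to 48.6 mm from where it was; three clicks give 35 mm, five 52 mm), the key has been pressed at least 4 mm after that and is up again (under 1 mm), and the panel is within 12 mm of its place (distance of dial_tip from where it was at the start of the episode between 0.0406 and 0.0486 m and value of joint dial above 1.5 rad and value of joint key below 0.001 m and velocity of joint dial between -0.05 and 0.05 rad/s and distance of panel from where it was at the start of the episode below 0.012 m); the robot touches nothing.
It fails at once if the start key is pressed (3 mm) while the dial is not four clicks on (value of joint key above 0.003 m and not (distance of dial_tip from where it was at the start of the episode between 0.0406 and 0.0486 m and value of joint dial above 1.5 rad)).
It fails at once if the large dial is taken between the fingers (bar between them, fingertips well below its top) (z of the grasp point in the frame of dial_hub below 0.013 m and y of the grasp point in the frame of dial_hub between -0.005 and 0.005 m and x of the grasp point in the frame of dial_hub between -0.032 and 0.032 m).
It fails at once if the panel is lifted 6 mm, tipped 0.06 rad or shoved 12 mm (height (world z) of panel above 0.006 m or angle between panel's own z axis and vertical above 0.06 rad or distance of panel from where it was at the start of the episode above 0.012 m).
It fails at once if the small dial is turned more than 0.25 rad (value of joint small_dial above 0.25 rad or value of joint small_dial below -0.25 rad).
It fails at once if a thing lying about is moved more than 20 mm, or lifted (distance of any of driver, tub, can, cap from where it was at the start of the episode above 0.02 m).
It also fails if it takes over 58 s, if anything falls off the work surface, if the arm or the gripper's body presses on something with over 40 N, if the wrist force passes 120 N, or if a joint passes its speed limit or range.

ROBOT

A 6-joint arm with a two-finger parallel gripper is mounted at the origin on the work surface. World frame = base frame: x ahead of the robot, y to its left, z up, the work surface at z = 0. Lengths are in m, angles in rad, forces in N, time in s.
With the tool pointing down it reaches from about 0.325 to 0.85 m from the base axis. Payload 4.4 kg.
Tool frame: the origin (TCP) lies at the very end of the fingers, on their centre line; the grasp point (between the pads) lies 19 mm behind it (r.grip_point_offset is the distance from the TCP to the grasp point, in m); z points along the fingers, y is the line along which they close (so a half turn about z gives the same grasp; the last joint's range is limited). The gripper opens to 94 mm and grips with 3 to 60 N. Pads are 16 mm wide; open, the fingers measure 119 mm over their backs; the gripper's body (75 mm by 177 mm) begins 78 mm behind the grasp point.
Start: joints at [-1.339, 0.207, 1.542, -0, 1.393, -0.15], TCP at [0.215, -0.533, 0.205] pointing down, gripper open.
Joint ranges: [-2.73, 2.73], [-0.86, 2.22], [0.23, 2.46], [-1.11, 4.25], [0.08, 2.63], [-2.82, 2.82]. Speed limits (rad/s): [2.79, 2.79, 3.14, 3.14, 3.14, 3.14].

INTERFACE

Orientations are given as a unit quaternion [w, x, y, z].
In Python, from workcell import r gives the robot as it stands. The module is installed in compiled form; this text tells all that it offers.
- The arm moves only by the shell command python3 -m handwheel 'ROWS' [OPENING] [FORCE]. ROWS is JSON, a list of rows, each an object of numbers: "dx", "dy", "dz": the shift along the tool's x, y, z in cm; "wx", "wy", "wz": the turn, a rotation vector about the tool's x, y, z in degrees. In form: [{"dx": .., "dy": .., "dz": .., "wx": .., "wy": .., "wz": ..}, ...]. A call has exactly 8 rows; each row is the pose to reach, as a shift and turn from the pose commanded when the call began, along the tool's axes at that moment; what a row does not reach only later rows make up. A row lasts 1/8 s, in which the tool goes at most 62.5 mm and 10.7 degrees, less where a joint would pass 70% of its speed; a pose out of reach is approached as far as the arm can. A call with a gripper value outside its range is refused whole. OPENING is the opening, from -1 (shut) to 1 (fully open), so that 0 is half open, set as the call begins (- or left out, the last holds). The fingers move at their own pace and stop on an object; FORCE is the grip in N (left out, the last holds). Time passes only in rows, so rows that repeat a pose let the fingers close, or fill a call up. It gives the time, the measured TCP pose, the force, the opening and the grip force at its end, in the units of the state.
- r.sense(): the state, without advancing time (a new reading comes with each control period).
- r.camera(name): name is "scene" or "top"; returns the picture (480x640x3 uint8, red, green, blue); there is no depth.
- r.camera_info(name): a dict with "camera_matrix" (3x3 intrinsics, pixels), "rvec" (rotation vector, rad) and "tvec" (3), from world to camera coordinates, as OpenCV has them. Camera axes: x right, y down, z forward; pixel columns grow to the right and rows downward; lengths in m; the calibration is good to about 2 mm. A picture is of the moment at which its call begins. camera_info takes no time and is no camera call.
- r.sign_off(): hands the job in; it is judged then, once.
The state is a dict: "t": time; "joint_pos": joint angles; "joint_velocities": joint speeds; "tau": joint torques, N m; "position": TCP position; "eef_rot": TCP orientation; "contact_force": force on the tool from outside, world axes, zero at the start; "ft_torque": the same for the moment, N m; "grip_width": finger opening in m; "finger_force": force on a finger pad.
Only numpy, scipy, OpenCV 4.12 (cv2) and the standard library are available. Lean on these libraries where they do the work, as an engineer would, in place of code of your own. Each camera call takes 0.05 s, during which the arm holds its last target. There are 200 camera calls.

## Working session

There is one attempt and no reset: what is moved stays moved. The work goes in short steps, Python scripts to look and compute and a shell command to move; the robot and the scene stay as the last step left them, time stands still between calls to the robot, and variables do not carry over. Pictures are saved under pics/ and viewed, at most 10 in all, crops included, and the job is handed in when it is done.

```bash
mkdir -p pics; python3 - <<'E'
from workcell import r
import cv2
for n in("top","scene"):
    im=r.camera(n); cv2.imwrite(f"pics/{n}0.png",im[:,:,::-1])
    i=r.camera_info(n); print(n,i)
print(r.sense())
E
```

```text
top {'camera_matrix': array([[518.15439883,   0.        , 321.6709198 ],
       [  0.        , 518.15439883, 237.2079531 ],
       [  0.        ,   0.        ,   1.        ]]), 'rvec': array([ 2.16012433, -2.13953584,  0.11989707]), 'tvec': array([0.06016054, 0.59141253, 0.80691945])}
scene {'camera_matrix': array([[483.86910841,   0.        , 320.53098144],
       [  0.        , 483.86910841, 242.08256534],
       [  0.        ,   0.        ,   1.        ]]), 'rvec': array([ 1.68198322,  2.14360161, -0.64170387]), 'tvec': array([ 0.05887638, -0.42980857,  1.10197834])}
{'t': 0.1, 'joint_pos': array([-1.33848464e+00,  2.07317168e-01,  1.54280589e+00,  1.80386263e-05,
        1.39350911e+00, -1.50462496e-01]), 'joint_velocities': array([-1.46327917e-04, -4.55628846e-04, -2.64499191e-03, -8.12630671e-05,
        1.66436981e-04, -7.81981372e-04]), 'tau': array([-4.39541054e-04, -3.71869040e+01, -2.82292396e+01,  7.00523006e-02,
        3.11755564e-02, -4.66060112e-05]), 'position': array([ 0.21460483, -0.53266299,  0.2044194 ]), 'eef_rot': array([-1.01927083e-03,  9.81741120e-01,  1.90219173e-01, -3.28527952e-05]), 'contact_force': array([-0.24075381, -0.34424   ,  0.10102144]), 'ft_torque': array([-0.01636234,  0.03549507,  0.01317294]), 'finger_force': 0.0, 'grip_width': 0.09375864705297396}
```

View pics/top0.png

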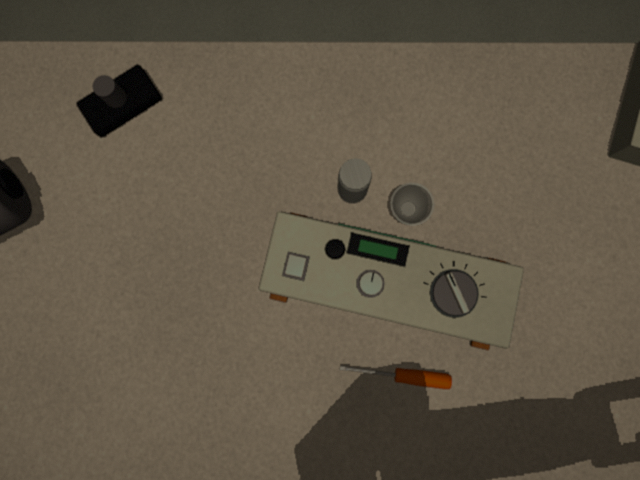

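View pics/scene0.png

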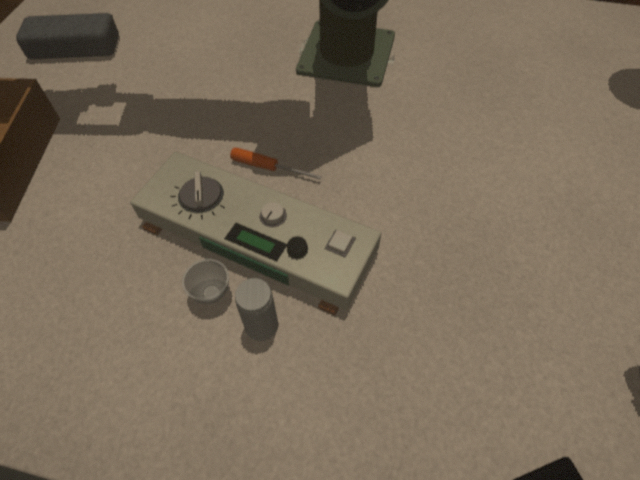

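The top view shows the panel with corners near (279,212), (522,266), (509,347) and (261,290). The large dial is at (454,293), the key at (296,266), the small dial at (371,283), the cap at (335,249) and the driver at about (400,375). The scene view agrees. Next I measure.

```bash
cat > h.py <<'E'
import numpy as np, cv2
from workcell import r
def ray(n,uv,z):
    i=r.camera_info(n);R=cv2.Rodrigues(i["rvec"])[0];C=-R.T@i["tvec"]
    p=cv2.undistortPoints(np.array(uv,float).reshape(-1,1,2),i["camera_matrix"],None).reshape(-1,2)
    d=np.c_[p,np.ones(len(p))]@R
    return (C+d*((z-C[2])/d[:,2])[:,None])[:,:2]
def proj(n,P):
    i=r.camera_info(n);return cv2.projectPoints(np.array(P,float).reshape(-1,1,3),i["rvec"],i["tvec"],i["camera_matrix"],None)[0].reshape(-1,2)
def crop(n,im,u,v,h,k,f): cv2.imwrite(f,cv2.resize(im[v-h:v+h,u-h:u+h,::-1],None,fx=k,fy=k,interpolation=cv2.INTER_CUBIC))
E
python3 - <<'E'
from h import *
im=r.camera("top"); a=crop("top",im,454,293,36,8,"pics/dial.png")
g=im.max(2).astype(np.uint8)
print(g[290,270:330:3],g[293,425:490:3])
# panel
m=(g>95).astype(np.uint8)*255; m[:,:]=cv2.morphologyEx(m,cv2.MORPH_CLOSE,np.ones((3,3)))
cs=[c for c in cv2.findContours(m,cv2.RETR_EXTERNAL,cv2.CHAIN_APPROX_NONE)[0] if 8000<cv2.contourArea(c)<40000]
for c in cs:
    c=cv2.convexHull(c); b=cv2.minAreaRect(ray("top",c.reshape(-1,2),.060).astype(np.float32)*1000);print("panel",b)
for n,uv in(("top",[[279,212],[522,266],[509,347],[261,290]]),("scene",[[133,205],[178,152],[380,237],[345,296]])):
    p=ray(n,uv,.06);print(n,p.round(4).tolist(),p.mean(0))
print("key",ray("top",[[296,266]],.07),ray("scene",[[341,240]],.07),"dial",ray("top",[[454,293]],.069),ray("scene",[[200,195]],.069))
s=r.camera("scene");crop("scene",s,200,195,36,8,"pics/dials.png")
x=np.hstack([cv2.imread("pics/dial.png")[:, :400*2],]);
cv2.imwrite("pics/both.png",cv2.resize(np.hstack([x,cv2.imread("pics/dials.png")]),(800,400)))
E
```

```text
[114 116 117 116 116 118 118 116 117 117 115 116 115 115 117 117 116 117
 116 116] [110 106  38  59  66  66  64  65  64  51 106 118  88  62  63  62  62  55
 104 110 110 110]
top [[0.628, 0.1341], [0.5452, -0.2489], [0.4203, -0.2243], [0.5037, 0.1598]] [ 0.52431727 -0.04484415]
scene [[0.5497, -0.2418], [0.4222, -0.2163], [0.5169, 0.1642], [0.63, 0.1329]] [ 0.52971367 -0.04025939]
key [[0.54118951 0.10484068]] [[0.54307894 0.10726217]] dial [[ 0.50188926 -0.13968029]] [[ 0.51052163 -0.13737262]]
```

View pics/both.png

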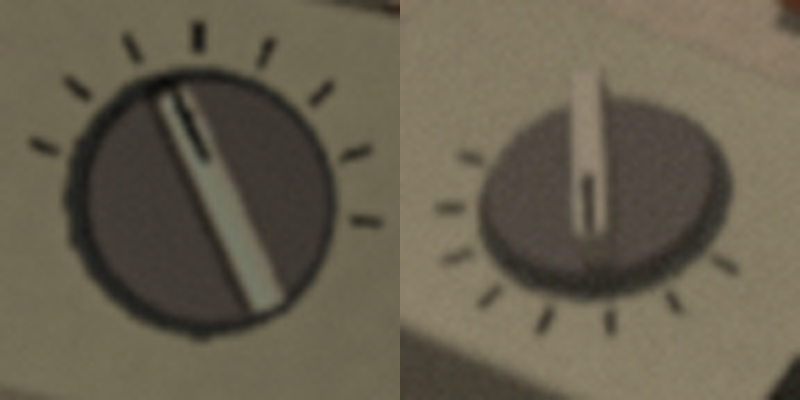

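The crops show the pointer half (with the black line) aimed far and slightly left, at the third mark (stop 2). The marks fan round the far side. Next I refine the positions.

```bash
python3 - <<'E'
from h import *
k=72/400
t=np.array([[175,90],[268,305]])*k+[418,257]; s=np.array([[190,235],[188,72]])*k+[164,159]
for n,e in(("top",t),("scene",s)):
    p=ray(n,e,.085);d=p[0]-p[1];print(n,"bar",p.round(4).tolist(),"mid",p.mean(0).round(4),"len",np.linalg.norm(d),"ang",np.degrees(np.arctan2(d[1],d[0])))
# dial disc by mask (dark disc), key outline
for n,c,kc in(("top",(454,293),(296,266)),("scene",(200,195),(341,240))):
    im=r.camera(n);g=im.max(2)
    print(n,"face",g[kc[1]-30:kc[1]+30:1,kc[0]][::3])
    yy,xx=np.mgrid[:480,:640]
    m=((g<85)&(np.hypot(xx-c[0],yy-c[1])<28)).astype(np.uint8)
    m=cv2.morphologyEx(m,cv2.MORPH_OPEN,np.ones((3,3)))
    pts=cv2.findNonZero(m);h=cv2.convexHull(pts).reshape(-1,2)
    for z in(.069,.0645):
        q=ray(n,h,z).astype(np.float32)*1000;print(n,z,"disc",cv2.fitEllipse(q))
    # panel
    pm=((g>88)&(g-im.min(2)<60)).astype(np.uint8)
E
```

```text
top bar [[0.5314, -0.1297], [0.4735, -0.1536]] mid [ 0.5024 -0.1416] len 0.06269330942567322 ang 22.42647594598523
scene bar [[0.5342, -0.1273], [0.4769, -0.1508]] mid [ 0.5056 -0.139 ] len 0.06191663759098599 ang 22.31410378174148
top face [117 116 117 118 117 116  65 115 115 117 118 119 121 114  65 118 117 118
 116 117]
top 0.069 disc ((502.3179016113281, -139.09371948242188), (74.7511978149414, 75.76622009277344), 168.69847106933594)
top 0.0645 disc ((502.41424560546875, -140.16741943359375), (75.1683349609375, 76.18900299072266), 168.6974334716797)
scene face [140 140 132 136 139 134 138 138 150 149 150 150 147 133  74  89 143 148
 146 149]
scene 0.069 disc ((509.24169921875, -137.1311798095703), (72.68730163574219, 73.5898208618164), 124.589599609375)
scene 0.0645 disc ((506.1120300292969, -139.4244384765625), (73.21150970458984, 74.12055969238281), 124.58863067626953)
```

```bash
cat >> h.py <<'E'
from scipy.spatial.transform import Rotation as Ro
hub=np.array([.504,-.1403]); th0=22.9
def pose():
    s=r.sense();return np.array(s["position"]),Ro.from_quat(np.array(s["eef_rot"])[[1,2,3,0]]),s
def go(xyz,xang):
    "shift (cm) and turn (deg) to reach tool-down pose with tool x at world angle xang"
    p,R,s=pose();a=np.radians(xang)
    G=Ro.from_matrix(np.c_[[np.cos(a),np.sin(a),0],[np.sin(a),-np.cos(a),0],[0,0,-1]])
    return (R.inv().apply(np.array(xyz)-p)*100).round(2).tolist(),np.degrees((R.inv()*G).as_rotvec()).round(1).tolist()
def arc(th,rad,off,z):
    a=np.radians(th);u=np.array([np.cos(a),np.sin(a)]);n=np.array([-u[1],u[0]])
    return [*(hub+rad*u+off*n),z]
E
python3 -c "
from h import *
print(go(arc(th0,.022,.022,.12),th0+90))"
```

```text
([43.67, -27.86, 8.53], [-0.0, -0.0, -91.0])
```

```bash
python3 -m handwheel '[{"dx":4,"dy":-2.5,"dz":0.4,"wz":-8},{"dx":8,"dy":-5,"dz":0.8,"wz":-16},{"dx":12,"dy":-7.6,"dz":1.2,"wz":-24},{"dx":16,"dy":-10.2,"dz":1.6,"wz":-32},{"dx":20,"dy":-12.8,"dz":2,"wz":-40},{"dx":24,"dy":-15.3,"dz":2.4,"wz":-48},{"dx":28,"dy":-17.9,"dz":2.8,"wz":-56},{"dx":32,"dy":-20.4,"dz":3.2,"wz":-64}]' -1 20; python3 -c "
from h import *
print(go(arc(th0,.022,.022,.12),th0+90))"
```

```text
([43.67, -27.86, 8.53], [-0.0, -0.0, -91.0])schema error: expected keys dx, dy, dz, wx, wy, wz
```

```bash
python3 -m handwheel '[{"dx":4,"dy":-2.5,"dz":0.4,"wx":0,"wy":0,"wz":-8},{"dx":8,"dy":-5,"dz":0.8,"wx":0,"wy":0,"wz":-16},{"dx":12,"dy":-7.6,"dz":1.2,"wx":0,"wy":0,"wz":-24},{"dx":16,"dy":-10.2,"dz":1.6,"wx":0,"wy":0,"wz":-32},{"dx":20,"dy":-12.8,"dz":2,"wx":0,"wy":0,"wz":-40},{"dx":24,"dy":-15.3,"dz":2.4,"wx":0,"wy":0,"wz":-48},{"dx":28,"dy":-17.9,"dz":2.8,"wx":0,"wy":0,"wz":-56},{"dx":32,"dy":-20.4,"dz":3.2,"wx":0,"wy":0,"wz":-64}]' -1 20; python3 -c "
from h import *
print(go(arc(th0,.022,.022,.12),th0+90))"
```

```text
t: 1.3
position: [0.4362, -0.2233, 0.1735]
eef_rot: [0.0, 0.73, 0.683, 0.0]
contact_force: [0.8, -0.6, -0.0]
grip_width: 0.0174
finger_force: 0.0
([11.69, 7.19, 5.35], [0.0, 0.0, -26.7])
```

```bash
python3 -m handwheel '[{"dx":2,"dy":1.2,"dz":0,"wx":0,"wy":0,"wz":-4},{"dx":4,"dy":2.4,"dz":0,"wx":0,"wy":0,"wz":-8},{"dx":6,"dy":3.6,"dz":1,"wx":0,"wy":0,"wz":-13},{"dx":8,"dy":4.8,"dz":2,"wx":0,"wy":0,"wz":-18},{"dx":10,"dy":6,"dz":3,"wx":0,"wy":0,"wz":-22},{"dx":11.7,"dy":7.2,"dz":4.3,"wx":0,"wy":0,"wz":-26.5},{"dx":11.7,"dy":7.2,"dz":5.3,"wx":0,"wy":0,"wz":-26.5},{"dx":11.7,"dy":7.2,"dz":5.3,"wx":0,"wy":0,"wz":-26.5}]' -1 20; python3 - <<'E'
from h import *
print(go(arc(th0,.022,.022,.075),th0+90), r.sense()["joint_pos"])
im=np.hstack([cv2.resize(r.camera(n)[v-50:v+50,u-50:u+50,::-1],(400,400),interpolation=cv2.INTER_CUBIC) for n,u,v in(("top",454,293),("scene",200,180))])
cv2.imwrite("pics/app.png",im)
E
```

```text
t: 2.3
position: [0.5143, -0.1131, 0.1194]
eef_rot: [-0.001, 0.556, 0.831, -0.0]
contact_force: [0.5, -0.9, -0.5]
grip_width: 0.0007
finger_force: 0.0
([0.09, 0.2, 4.44], [-0.1, -0.1, -0.5]) [-3.80586306e-01  1.95317375e-01  1.74420474e+00 -4.89369630e-04
  1.20467492e+00 -7.70896881e-01]
```

View pics/app.png

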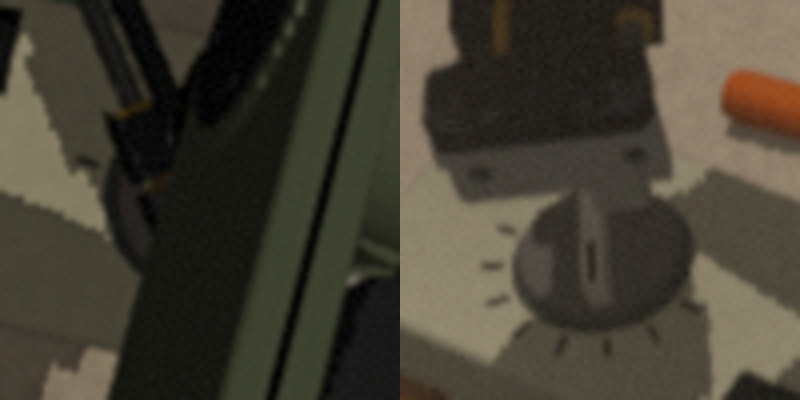

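The fingertip hangs beside the bar on its left (+y) side. The scene view shows the dial still at its first mark. I lower it now.

```bash
python3 -m handwheel '[{"dx":0.1,"dy":0.2,"dz":1,"wx":0,"wy":0,"wz":-0.5},{"dx":0.1,"dy":0.2,"dz":2,"wx":0,"wy":0,"wz":-0.5},{"dx":0.1,"dy":0.2,"dz":3,"wx":0,"wy":0,"wz":-0.5},{"dx":0.1,"dy":0.2,"dz":3.6,"wx":0,"wy":0,"wz":-0.5},{"dx":0.1,"dy":0.2,"dz":4,"wx":0,"wy":0,"wz":-0.5},{"dx":0.1,"dy":0.2,"dz":4.4,"wx":0,"wy":0,"wz":-0.5},{"dx":0.1,"dy":0.2,"dz":4.4,"wx":0,"wy":0,"wz":-0.5},{"dx":0.1,"dy":0.2,"dz":4.4,"wx":0,"wy":0,"wz":-0.5}]'; python3 - <<'E'
from h import *
for th in (22.9,19,15,11,7,3,-1): print(th,go(arc(th,.023,.013,.075),th+90))
E
```

```text
t: 3.4
position: [0.5172, -0.1114, 0.0767]
eef_rot: [0.0, 0.552, 0.834, 0.0]
contact_force: [-0.7, -0.7, -0.4]
grip_width: 0.0006
finger_force: 0.0
22.9 ([-0.84, -0.04, 0.17], [0.0, 0.0, 0.0])
19 ([-1.0, 0.04, 0.17], [0.0, 0.0, 3.9])
15 ([-1.17, 0.11, 0.17], [0.0, 0.0, 7.9])
11 ([-1.35, 0.17, 0.17], [0.0, 0.0, 11.9])
7 ([-1.52, 0.22, 0.17], [0.0, 0.0, 15.9])
3 ([-1.7, 0.26, 0.17], [0.0, 0.0, 19.9])
-1 ([-1.89, 0.29, 0.17], [0.0, 0.0, 23.9])
```

```bash
python3 -m handwheel '[{"dx":-0.5,"dy":0,"dz":0,"wx":0,"wy":0,"wz":0},{"dx":-0.84,"dy":0,"dz":0,"wx":0,"wy":0,"wz":0},{"dx":-1.0,"dy":0.04,"dz":0,"wx":0,"wy":0,"wz":4},{"dx":-1.17,"dy":0.11,"dz":0,"wx":0,"wy":0,"wz":8},{"dx":-1.35,"dy":0.17,"dz":0,"wx":0,"wy":0,"wz":12},{"dx":-1.52,"dy":0.22,"dz":0,"wx":0,"wy":0,"wz":16},{"dx":-1.7,"dy":0.26,"dz":0,"wx":0,"wy":0,"wz":20},{"dx":-1.7,"dy":0.26,"dz":0,"wx":0,"wy":0,"wz":20}]'; python3 - <<'E'
from h import *
p,R,s=pose();print(s["contact_force"],p, (R.inv().apply([*(hub-p[:2]),0])*1000).round(1))
im=np.hstack([cv2.resize(r.camera(n)[v-50:v+50,u-50:u+50,::-1],(400,400),interpolation=cv2.INTER_CUBIC) for n,u,v in(("top",454,293),("scene",200,195))])
cv2.imwrite("pics/p1.png",im)
for th in range(3,-40,-4): print(th,go(arc(th,.023,.013,.075),th+90))
E
```

```text
t: 4.4
position: [0.5262, -0.1263, 0.0766]
eef_rot: [0.0, 0.689, 0.725, 0.0]
contact_force: [-0.4, 0.1, 0.2]
grip_width: 0.0006
finger_force: 0.0
[-0.3848815   0.11402178  0.18510369] [ 0.52620107 -0.12631663  0.07655181] [-12.8 -22.9  -0. ]
3 ([0.01, 0.02, 0.15], [0.0, 0.0, -0.0])
-1 ([-0.16, 0.11, 0.15], [0.0, 0.0, 4.0])
-5 ([-0.33, 0.18, 0.15], [0.0, 0.0, 8.0])
-9 ([-0.5, 0.24, 0.15], [0.0, 0.0, 12.0])
-13 ([-0.68, 0.29, 0.15], [0.0, 0.0, 16.0])
-17 ([-0.86, 0.33, 0.15], [0.0, 0.0, 20.0])
-21 ([-1.04, 0.35, 0.15], [0.0, 0.0, 24.0])
-25 ([-1.23, 0.37, 0.15], [0.0, 0.0, 28.0])
-29 ([-1.41, 0.36, 0.15], [0.0, 0.0, 32.0])
-33 ([-1.59, 0.35, 0.15], [0.0, 0.0, 36.0])
-37 ([-1.78, 0.32, 0.15], [0.0, 0.0, 40.0])
```

View pics/p1.png

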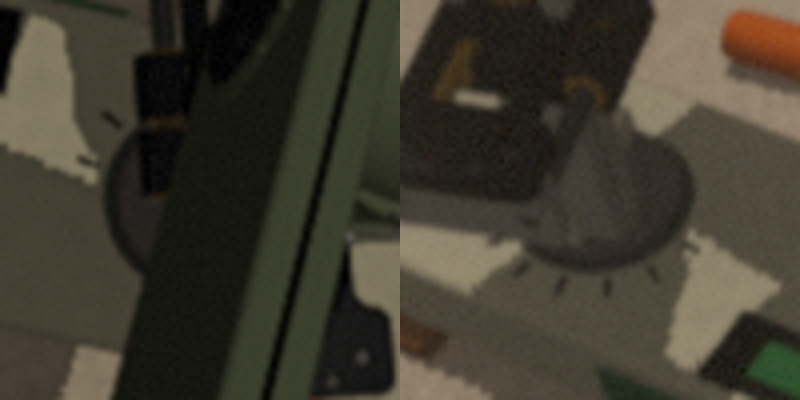

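The fingers stand where commanded and the bar is hidden behind them. The force is near zero, so the first click has snapped on. I continue along the arc.

```bash
python3 -m handwheel '[{"dx":-0.16,"dy":0.11,"dz":0,"wx":0,"wy":0,"wz":4},{"dx":-0.33,"dy":0.18,"dz":0,"wx":0,"wy":0,"wz":8},{"dx":-0.5,"dy":0.24,"dz":0,"wx":0,"wy":0,"wz":12},{"dx":-0.68,"dy":0.29,"dz":0,"wx":0,"wy":0,"wz":16},{"dx":-0.86,"dy":0.33,"dz":0,"wx":0,"wy":0,"wz":20},{"dx":-1.04,"dy":0.35,"dz":0,"wx":0,"wy":0,"wz":24},{"dx":-1.23,"dy":0.37,"dz":0,"wx":0,"wy":0,"wz":28},{"dx":-1.41,"dy":0.36,"dz":0,"wx":0,"wy":0,"wz":32}]'; python3 - <<'E'
from h import *
p,R,s=pose();print(s["contact_force"],p, (R.inv().apply([*(hub-p[:2]),0])*1000).round(1))
for th in range(-29,-74,-4): print(th,go(arc(th,.023,.013,.075),th+90))
E
```

```text
t: 5.5
position: [0.5308, -0.1395, 0.0765]
eef_rot: [-0.0, 0.862, 0.506, 0.001]
contact_force: [1.4, 2.1, -1.1]
grip_width: 0.0006
finger_force: 1.2
[ 1.36653271  2.12771514 -1.13805319] [ 0.53078374 -0.13947713  0.07652292] [-13.8 -23.   -0. ]
-29 ([-0.07, -0.0, 0.15], [0.0, -0.1, -0.2])
-33 ([-0.23, 0.08, 0.15], [0.0, -0.1, 3.8])
-37 ([-0.4, 0.16, 0.15], [0.0, -0.1, 7.8])
-41 ([-0.58, 0.22, 0.15], [0.0, -0.1, 11.8])
-45 ([-0.75, 0.27, 0.15], [0.0, -0.1, 15.8])
-49 ([-0.93, 0.31, 0.15], [0.0, -0.1, 19.8])
-53 ([-1.12, 0.33, 0.15], [0.0, -0.1, 23.8])
-57 ([-1.3, 0.34, 0.15], [0.0, -0.1, 27.8])
-61 ([-1.49, 0.34, 0.15], [0.0, -0.1, 31.8])
-65 ([-1.67, 0.33, 0.15], [0.0, -0.1, 35.8])
-69 ([-1.85, 0.3, 0.15], [0.0, -0.1, 39.8])
-73 ([-2.03, 0.26, 0.15], [-0.0, -0.1, 43.8])
```

```bash
python3 -m handwheel '[{"dx":-0.16,"dy":0.09,"dz":0,"wx":0,"wy":0,"wz":4},{"dx":-0.33,"dy":0.17,"dz":0,"wx":0,"wy":0,"wz":8},{"dx":-0.5,"dy":0.23,"dz":0,"wx":0,"wy":0,"wz":12},{"dx":-0.68,"dy":0.28,"dz":0,"wx":0,"wy":0,"wz":16},{"dx":-0.86,"dy":0.32,"dz":0,"wx":0,"wy":0,"wz":20},{"dx":-1.04,"dy":0.34,"dz":0,"wx":0,"wy":0,"wz":24},{"dx":-1.2,"dy":0.35,"dz":0,"wx":0,"wy":0,"wz":27},{"dx":-1.2,"dy":0.35,"dz":0,"wx":0,"wy":0,"wz":27}]'; python3 - <<'E'
from h import *
p,R,s=pose();print(s["contact_force"],p, (R.inv().apply([*(hub-p[:2]),0])*1000).round(1))
for th in (-56,-60,-64,-67,-70,-73): print(th,go(arc(th,.023,.013,.075),th+90))
im=np.hstack([cv2.resize(r.camera(n)[v-50:v+50,u-50:u+50,::-1],(400,400),interpolation=cv2.INTER_CUBIC) for n,u,v in(("top",454,293),("scene",200,195))])
cv2.imwrite("pics/p2.png",im)
E
```

```text
t: 6.5
position: [0.5283, -0.1521, 0.0767]
eef_rot: [0.0, 0.956, 0.292, 0.001]
contact_force: [2.4, -0.6, -2.0]
grip_width: 0.0002
finger_force: 1.1
[ 2.3681596  -0.63777665 -1.99918004] [ 0.52829297 -0.15209574  0.07668655] [-13.5 -23.4  -0. ]
-56 ([-0.05, -0.04, 0.17], [0.1, -0.1, -0.0])
-60 ([-0.22, 0.05, 0.17], [0.1, -0.1, 4.0])
-64 ([-0.39, 0.12, 0.17], [0.1, -0.1, 8.0])
-67 ([-0.52, 0.17, 0.17], [0.0, -0.1, 11.0])
-70 ([-0.65, 0.21, 0.17], [0.0, -0.1, 14.0])
-73 ([-0.78, 0.24, 0.17], [0.0, -0.1, 17.0])
```

View pics/p2.png

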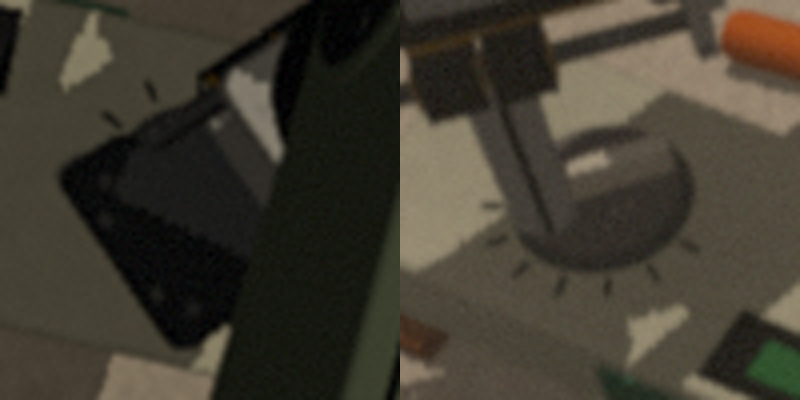

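Scene crop: the white bar runs behind the finger from about (570,165) to (680,145). That fits three clicks. Now the last click, then I draw back and up.

```bash
python3 -m handwheel '[{"dx":-0.16,"dy":0.08,"dz":0,"wx":0,"wy":0,"wz":4},{"dx":-0.34,"dy":0.16,"dz":0,"wx":0,"wy":0,"wz":8},{"dx":-0.47,"dy":0.2,"dz":0,"wx":0,"wy":0,"wz":11},{"dx":-0.54,"dy":0.22,"dz":0,"wx":0,"wy":0,"wz":12.5},{"dx":-0.54,"dy":0.22,"dz":0,"wx":0,"wy":0,"wz":12.5},{"dx":0.5,"dy":0.22,"dz":0,"wx":0,"wy":0,"wz":12.5},{"dx":0.8,"dy":0.22,"dz":-2,"wx":0,"wy":0,"wz":12.5},{"dx":0.8,"dy":0.22,"dz":-5,"wx":0,"wy":0,"wz":12.5}]'; python3 - <<'E'
from h import *
p,R,s=pose();print(s["contact_force"],p,s["joint_pos"])
key=[.543,.106]
print(go([*key,.12],112.9),go([*key,.12],-13+0),go([*key,.12],-13+90))
E
```

```text
t: 7.6
position: [0.535, -0.1484, 0.1258]
eef_rot: [-0.001, 0.982, 0.186, -0.001]
contact_force: [0.4, -1.3, -0.2]
grip_width: 0.0008
finger_force: 0.0
[ 0.36441974 -1.32588446 -0.15913346] [ 0.53495445 -0.14840111  0.1257632 ] [-4.26602338e-01  2.45397953e-01  1.66801320e+00  1.62982275e-04
  1.23132094e+00  7.68970458e-01]
([10.07, -23.37, 0.61], [-0.2, -0.0, -91.4]) ([10.07, -23.37, 0.61], [-0.1, 0.2, 34.5]) ([10.07, -23.37, 0.61], [-0.2, 0.0, -55.5])
```

```bash
python3 -m handwheel '[{"dx":1.5,"dy":-3.4,"dz":-1,"wx":0,"wy":0,"wz":0},{"dx":3,"dy":-6.8,"dz":-2,"wx":0,"wy":0,"wz":0},{"dx":4.5,"dy":-10.4,"dz":-2,"wx":0,"wy":0,"wz":0},{"dx":6,"dy":-14,"dz":-2,"wx":0,"wy":0,"wz":0},{"dx":7.5,"dy":-17.4,"dz":-2,"wx":0,"wy":0,"wz":0},{"dx":9,"dy":-20.8,"dz":-1,"wx":0,"wy":0,"wz":0},{"dx":10,"dy":-23.4,"dz":0,"wx":0,"wy":0,"wz":0},{"dx":10,"dy":-23.4,"dz":0.5,"wx":0,"wy":0,"wz":0}]'; python3 - <<'E'
from h import *
key=[.543,.106]
p,R,s=pose();print(go([*key,.075],21.9))
im=np.hstack([cv2.resize(r.camera(n)[v-50:v+50,u-50:u+50,::-1],(400,400),interpolation=cv2.INTER_CUBIC) for n,u,v in(("top",454,293),("scene",200,195))])
cv2.imwrite("pics/p3.png",im)
E
```

```text
t: 8.6
position: [0.5425, 0.107, 0.1208]
eef_rot: [-0.0, 0.982, 0.188, -0.001]
contact_force: [0.2, -0.7, -0.2]
grip_width: 0.0004
finger_force: 0.0
([0.01, 0.11, 4.58], [-0.0, 0.1, -0.2])
```

View pics/p3.png

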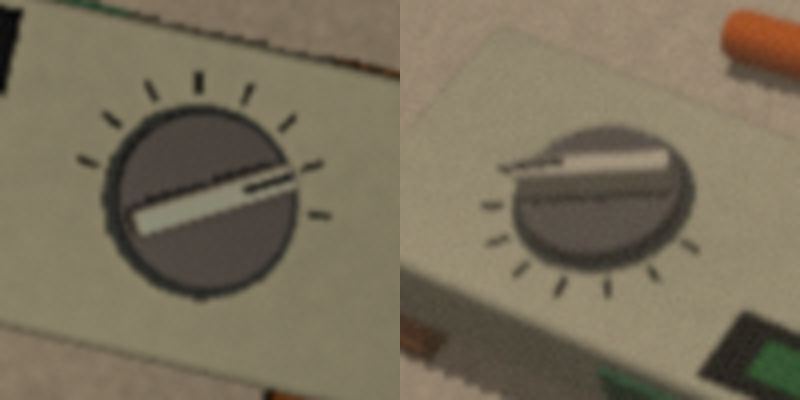

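The pointer now stands at the seventh mark (top crop (298,178)), four clicks from the third. Now the key.

```bash
python3 -m handwheel '[{"dx":0,"dy":0.1,"dz":1.5,"wx":0,"wy":0,"wz":0},{"dx":0,"dy":0.1,"dz":3,"wx":0,"wy":0,"wz":0},{"dx":0,"dy":0.1,"dz":4,"wx":0,"wy":0,"wz":0},{"dx":0,"dy":0.1,"dz":4.6,"wx":0,"wy":0,"wz":0},{"dx":0,"dy":0.1,"dz":5.0,"wx":0,"wy":0,"wz":0},{"dx":0,"dy":0.1,"dz":5.3,"wx":0,"wy":0,"wz":0},{"dx":0,"dy":0.1,"dz":5.6,"wx":0,"wy":0,"wz":0},{"dx":0,"dy":0.1,"dz":5.6,"wx":0,"wy":0,"wz":0}]'
```

```text
t: 9.7
position: [0.5434, 0.1039, 0.0658]
eef_rot: [0.0, 0.983, 0.186, 0.0]
contact_force: [-2.2, -0.9, 2.9]
grip_width: 0.0006
finger_force: 1.8
```

```bash
python3 -m handwheel '[{"dx":0,"dy":0,"dz":0.1,"wx":0,"wy":0,"wz":0},{"dx":0,"dy":0,"dz":0.2,"wx":0,"wy":0,"wz":0},{"dx":0,"dy":0,"dz":0.3,"wx":0,"wy":0,"wz":0},{"dx":0,"dy":0,"dz":0.3,"wx":0,"wy":0,"wz":0},{"dx":0,"dy":0,"dz":0.3,"wx":0,"wy":0,"wz":0},{"dx":0,"dy":0,"dz":0.3,"wx":0,"wy":0,"wz":0},{"dx":0,"dy":0,"dz":0.3,"wx":0,"wy":0,"wz":0},{"dx":0,"dy":0,"dz":0.3,"wx":0,"wy":0,"wz":0}]'
```

```text
t: 10.7
position: [0.5436, 0.104, 0.0651]
eef_rot: [0.0, 0.983, 0.186, 0.0]
contact_force: [-5.7, -0.8, 15.9]
grip_width: 0.0005
finger_force: 7.9
```

Force rose to 15.9 N while the finger barely moved, so the key is on its stop. I lift straight up.

```bash
python3 -m handwheel '[{"dx":0,"dy":0,"dz":-0.4,"wx":0,"wy":0,"wz":0},{"dx":0,"dy":0,"dz":-1,"wx":0,"wy":0,"wz":0},{"dx":0,"dy":0,"dz":-2,"wx":0,"wy":0,"wz":0},{"dx":0,"dy":0,"dz":-4,"wx":0,"wy":0,"wz":0},{"dx":0,"dy":0,"dz":-7,"wx":0,"wy":0,"wz":0},{"dx":0,"dy":0,"dz":-10,"wx":0,"wy":0,"wz":0},{"dx":0,"dy":0,"dz":-10,"wx":0,"wy":0,"wz":0},{"dx":0,"dy":0,"dz":-10,"wx":0,"wy":0,"wz":0}]'; python3 - <<'E'
from h import *
cv2.imwrite("pics/end.png",np.hstack([cv2.resize(r.camera(n)[v-75:v+75,u-100:u+100,::-1],(400,300)) for n,u,v in(("top",420,285),("scene",280,210))]))
E
```

```text
t: 11.7
position: [0.5427, 0.104, 0.1614]
eef_rot: [-0.0, 0.983, 0.186, -0.001]
contact_force: [-0.1, 0.1, 0.1]
grip_width: 0.0002
finger_force: 0.0
```

View pics/end.png

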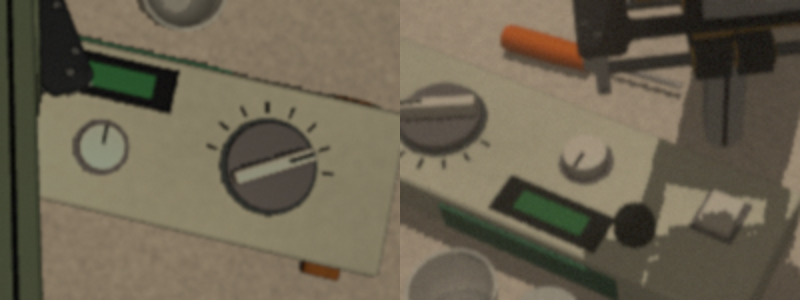

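The dial still stands at the seventh mark, the key is up at (722,215), the small dial and cap are in place, and the arm is clear.

```bash
python3 -c "
from workcell import r
print(r.sign_off())"
```

```text
the job is handed in; nothing more can be done
None
```

I turned the large dial four clicks clockwise (third mark to seventh), pressed the start key to its stop and let it spring back, and handed the job in at about 12 s; the sign-off gave no verdict, but the last pictures show the dial in place, the key up and the arm clear.

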